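# Find the test-jig station with the right spring

### The arm

A 6-joint arm with a two-finger parallel gripper is mounted at the origin on the work surface. World frame = base frame: x ahead of the robot, y to its left, z up, the work surface at z = 0. Lengths are in m, angles in rad, forces in N, time in s.
With the tool pointing down it reaches from about 0.25 to 0.725 m from the base axis. Payload 4 kg.
Tool frame: the origin (TCP) lies midway between the tips of the shut fingers; the grasp point (between the pads) lies bot.tcp_to_grasp behind it (bot.tcp_to_grasp is the distance from the TCP to the grasp point, in m); z points along the fingers, y is the line along which they close (so a half turn about z gives the same grasp; the last joint's range is limited). The gripper opens to 85 mm and grips with 20 to 120 N. Pads are 22 mm wide; open, the fingers measure 114 mm over their backs; the gripper's body (76 mm by 85 mm) begins 54 mm behind the grasp point. The pads swing forward as they close: fully open they stand 13 mm farther back than shut.
Start: joints at [-1.276, 0.241, 0.005, 1.335, 0, 1.571], TCP at [0.145, -0.478, 0.231] pointing down, gripper open.
Joint ranges: [-2.72, 2.72], [-1.05, 1.87], [-1.09, 1.28], [-1.99, 2.15], [-1.42, 1.44], [-3.14, 3.14]. Speed limits (rad/s): [2.79, 2.79, 3.14, 3.14, 3.14, 3.14].

### API

Orientations are given as a unit quaternion [x, y, z, w].
In Python, from workcell import readout, camera, bot gives the robot as it stands. The module is installed in compiled form; this text tells all that it offers.
- The arm moves only by the tool jog_arm, never from a script. Its argument "motion" is a list of rows, each an object of numbers: "x", "y", "z": the shift along the tool's x, y, z in mm; "spin": the turn about the tool's z in degrees; "fingers": the closure, from -1 (fully open) to 1 (shut). A call has 1 to 8 rows; each row is the pose to reach, as a shift and turn from the pose commanded when the call began, along the tool's axes at that moment; what a row does not reach only later rows make up. A row lasts 1/8 s, in which the tool goes at most 62.5 mm and 10.7 degrees, less where a joint would pass 70% of its speed; a pose out of reach is approached as far as the arm can. A call with a gripper value outside its range is refused whole. The fingers move at their own pace and stop on an object; the grip force is fixed at half the most. Time passes only in rows, so rows that repeat a pose let the fingers close. It gives the time, the measured TCP pose, the force, the opening and the grip force at its end, in the units of the state.
- readout.get_obs(): the state, without advancing time (a new reading comes with each control period).
- camera(name): name is "side" or "top" or "wrist"; returns a dict with "pixels" (400x640x3 uint8, red, green, blue), "K" (3x3 intrinsics, pixels), "rvec" (rotation vector, rad) and "tvec" (3), from world to camera coordinates, as OpenCV has them. Camera axes: x right, y down, z forward; pixel columns grow to the right and rows downward; lengths in m; the calibration is good to about 2 mm. The wrist camera is an equidistant fisheye: a pixel r from the principal point sees the ray r / f radians off the axis. A picture is of the moment at which its call begins. There is no depth.
- bot.job_done(): hands the job in; it is judged then, once.
The state is a dict: "clock": time; "joint_pos": joint angles; "joint_vel": joint speeds; "tau": joint torques, N m; "eef_pos": TCP position; "tool_rot": TCP orientation; "ft_force": force on the tool from outside, world axes, zero at the start; "ft_torque": the same for the moment, N m; "grip_width": finger opening in m; "grasp_force": force on a finger pad.
Only numpy, scipy, OpenCV 4.12 (cv2) and the standard library are available. Lean on these libraries where they do the work, as an engineer would, in place of code of your own. Each camera call takes 0.05 s, during which the arm holds its last target. There are 200 camera calls.

### The job

Only one of the jig's four sprung stations still carries this transformer at mid-stroke: the others have springs that are too soft (two) or too stiff (one). Try the stations with one and the same push, about the transformer's own weight, and compare how far they sink; then set the transformer upright and centred on the right one and let go. Set it down, do not drop it, and leave the other things on the bench where they are.

Things in the scene. Friction and masses are not known exactly. Their poses are not given: they have to be found in the camera images.
- jig: Transformer test jig, fixed: grey-green steel chassis 110 x 300 mm (its x by y) with a brown deck 60 mm above the bench. Origin on the bench under its centre, z up. Four sprung stations stand on the deck at x = 0, y = -108, -36, 36 and 108 mm, dealt out anew each time. Binding posts stick 18 mm out of its -x face, below the deck; carrying handles stick 23 mm out of its two ends.
- transformer: The part to be tested: small mains transformer, 56 x 48 x 46 mm (its x, y, z), with a steel core, a flat steel foot plate 56 x 48 mm and two black end bells whose flat outer faces (46 mm wide, 3 to 43 mm high) are the 48 mm apart along y: grip it there. Brass tags reach 54 mm. About 0.55 kg. Stands on the bench beside the jig; origin under the centre of its base, z up.
- multimeter: Bystander: hand multimeter in a blue boot, 175 x 85 x 49 mm, lying on the bench; origin under its centre, long along its x.
- capacitor: Bystander: grey-green canned capacitor, 55 x 40 mm, 91 mm tall with its terminals, standing on the bench; origin under its centre.
- screwdriver: Bystander: screwdriver 190 mm long, lying on the bench along its x axis.
- plunger_a (a joint): How far the pad of station a is pushed in, in m: 0 is up, 0.013 its stop; it springs back. Under the transformer's weight, or a push of 5.5 N: too stiff about 1 mm, right about 5 mm, too soft 10 mm or more. Which station is which is not told.
- pad_a (a point): Centre of the top of station a's pad: a flat black disc of 46 mm diameter with a brass contact ring, on a sprung plunger that moves straight down in a steel bush; 29 mm above the jig's deck when up. All four look alike.
- plunger_b (a joint): How far the pad of station b is pushed in, in m: 0 is up, 0.013 its stop; it springs back. Under the transformer's weight, or a push of 5.5 N: too stiff about 1 mm, right about 5 mm, too soft 10 mm or more. Which station is which is not told.
- pad_b (a point): Centre of the top of station b's pad: a flat black disc of 46 mm diameter with a brass contact ring, on a sprung plunger that moves straight down in a steel bush; 29 mm above the jig's deck when up. All four look alike.
- plunger_c (a joint): How far the pad of station c is pushed in, in m: 0 is up, 0.013 its stop; it springs back. Under the transformer's weight, or a push of 5.5 N: too stiff about 1 mm, right about 5 mm, too soft 10 mm or more. Which station is which is not told.
- pad_c (a point): Centre of the top of station c's pad: a flat black disc of 46 mm diameter with a brass contact ring, on a sprung plunger that moves straight down in a steel bush; 29 mm above the jig's deck when up. All four look alike.
- plunger_d (a joint): How far the pad of station d is pushed in, in m: 0 is up, 0.013 its stop; it springs back. Under the transformer's weight, or a push of 5.5 N: too stiff about 1 mm, right about 5 mm, too soft 10 mm or more. Which station is which is not told.
- pad_d (a point): Centre of the top of station d's pad: a flat black disc of 46 mm diameter with a brass contact ring, on a sprung plunger that moves straight down in a steel bush; 29 mm above the jig's deck when up. All four look alike.
Mind the look-alikes: they are no part of the job. What is shaped like the transformer but green or orange is not meant.

How it is judged:
By the outcome, as a careful person would: the job done as asked, in the order asked, and still so for the second after the job is handed in, with the robot touching nothing.
It also fails if it takes over 56 s, if anything falls off the work surface, if the arm or the gripper's body presses on something with over 40 N, if the wrist force passes 120 N, or if a joint passes its speed limit or range.

## Working session

There is one attempt and no reset: what is moved stays moved. The work goes in short steps, Python scripts to look and compute and a tool call to move; the robot and the scene stay as the last step left them, time stands still between calls to the robot, and variables do not carry over. Pictures are saved under pics/ and viewed, at most 12 in all, crops included, and the job is handed in when it is done.

Besides the shell and the picture viewer there is one more tool, called after ">>>" as name(argument=value, ...) on one line, values as JSON. jog_arm: Moves the arm, as the interface text tells. Its arguments: {"type":"object","properties":{"motion":{"type":"array"}},"required":["motion"]}

```bash
mkdir -p pics; cat > h.py <<'E'
import numpy as np, cv2
from workcell import readout, camera, bot
def cam(n):
    c=camera(n); return {k:(np.array(v) if k!='name' else v) for k,v in c.items()}
def save(c,f,box=None,s=1):
    p=np.array(c['pixels'])
    if box: x0,y0,x1,y1=box; p=p[y0:y1,x0:x1]
    if s!=1: p=cv2.resize(p,None,fx=s,fy=s,interpolation=cv2.INTER_CUBIC)
    cv2.imwrite('pics/'+f,p[:,:,::-1])
def ray(c,u,v):  # pinhole
    K=np.array(c['K']);R=cv2.Rodrigues(np.array(c['rvec'],float))[0];t=np.array(c['tvec'],float).ravel()
    d=R.T@np.linalg.solve(K,[u,v,1.]); return -R.T@t,d
def onz(c,u,v,z):
    o,d=ray(c,u,v); return o+d*(z-o[2])/d[2]
def proj(c,P):
    return cv2.projectPoints(np.array(P,float).reshape(-1,3),np.array(c['rvec'],float),np.array(c['tvec'],float),np.array(c['K'],float),None)[0].reshape(-1,2)
E
python3 - <<'E'
from h import *
import pickle
for n in('top','side'):
    c=cam(n);save(c,n+'0.png');pickle.dump(c,open(n+'.pkl','wb'));print(n,ray(c,320,200))
o=readout.get_obs();print(o,bot.tcp_to_grasp)
E
```

```text
top (array([0.42857054, 0.06551785, 1.33992959]), array([ 0.12434699, -0.01978918, -0.99229205]))
side (array([0.54223568, 0.84175834, 0.9649218 ]), array([ 0.0406466 , -0.66664722, -0.74432568]))
{'clock': 0.1, 'joint_pos': array([-1.27598892e+00,  2.41338839e-01,  3.84393498e-03,  1.33516947e+00,
        4.06991697e-05,  1.57079583e+00]), 'joint_vel': array([-6.49617129e-04, -9.75253164e-04,  3.49679817e-03,  4.91137166e-04,
        1.73084937e-04,  5.88396682e-05]), 'tau': array([ 4.27665054e-04, -3.73137403e+01,  2.53010076e+01,  1.08654506e-02,
        8.76803483e-05, -1.27179547e-05]), 'eef_pos': array([ 0.14512668, -0.47788893,  0.23049563]), 'tool_rot': array([ 9.89155265e-01,  1.46870651e-01, -1.17051534e-04, -9.26884636e-04]), 'ft_force': array([-0.52499907, -0.6111986 ,  0.06006486]), 'ft_torque': array([-0.02417164,  0.04641858, -0.01986934]), 'grasp_force': 0.0, 'grip_width': 0.08545787911172656} 0.0187
```

View pics/top0.png

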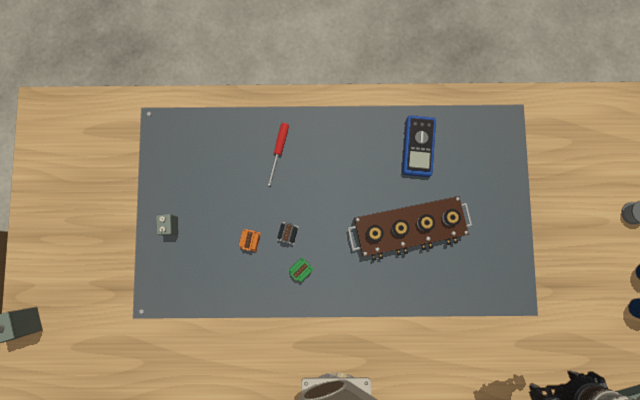

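View pics/side0.png

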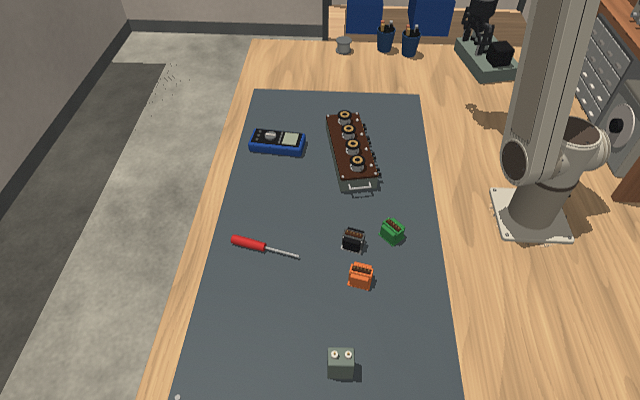

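The top view shows the dark transformer at about (288,233), with the orange one at (250,240) and the green one at (300,270). The jig pads are at about (375,234), (401,228), (427,223) and (453,217). I'll enlarge both areas.

```bash
python3 - <<'E'
from h import *
import pickle
c=pickle.load(open('top.pkl','rb'))
p=c['pixels']
a=cv2.resize(p[190:290,235:335],None,fx=6,fy=6,interpolation=cv2.INTER_CUBIC)[:300*2,:]
save(c,'a.png',(255,200,330,270),8)
save(c,'b.png',(340,190,480,270),5)
for u,v in((375.5,233.5),(401,228),(427,223),(453,217)): print(onz(c,u,v,.089))
E
```

```text
[ 0.49283754 -0.10874044  0.089     ]
[ 0.50722763 -0.17818362  0.089     ]
[ 0.52028684 -0.24911087  0.089     ]
[ 0.53610077 -0.32032814  0.089     ]
```

View pics/a.png

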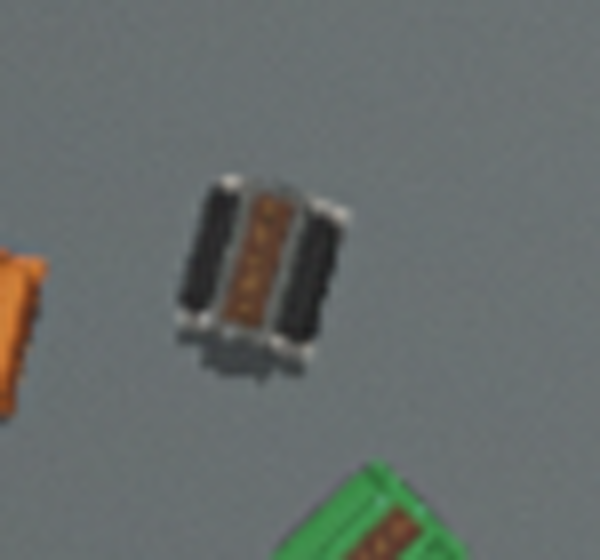

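View pics/b.png

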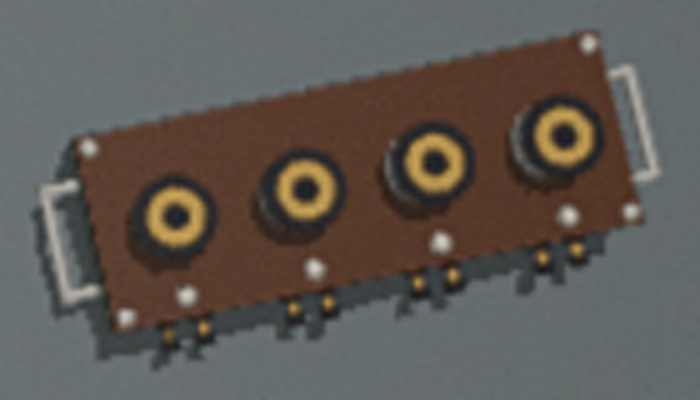

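The first crop shows the transformer's foot corners at (230,182), (345,213), (310,352) and (183,318). Its bells lie left and right, so it is gripped across about world y. The second crop shows pad centres at (176,216), (305,189), (436,163) and (565,136).

```bash
python3 - <<'E'
from h import *
import pickle
c=pickle.load(open('top.pkl','rb'))
f=lambda p,s,o:((p[0]+.5)/s-.5+o[0],(p[1]+.5)/s-.5+o[1])
P=np.array([onz(c,*f(p,8,(255,200)),.003) for p in((230,182),(345,213),(310,352),(183,318))])
print(P,P.mean(0),[np.linalg.norm(P[i]-P[i-1]) for i in range(4)])
for i,j in((3,0),(2,1)): d=P[j]-P[i];print('xaxis',np.degrees(np.arctan2(d[1],d[0])))
for i,j in((1,0),(2,3)): d=P[j]-P[i];print('yaxis',np.degrees(np.arctan2(-d[0],d[1])))
print('strip',onz(c,*f((259,262),8,(255,200)),.046))
Q=np.array([onz(c,*f(p,5,(340,190)),.089) for p in((176,216),(305,189),(436,163),(565,136))])
print(Q,np.linalg.norm(np.diff(Q,axis=0),axis=1)); d=Q[0]-Q[3]; print('jig yaw',np.degrees(np.arctan2(-d[0],d[1])),Q.mean(0))
s=pickle.load(open('side.pkl','rb'));print(proj(s,Q),proj(s,P.mean(0)))
from scipy.spatial.transform import Rotation as R
print(R.from_quat(readout.get_obs()['tool_rot']).as_matrix().round(3))
save(s,'s.png',(310,90,410,260),3.5)
E
```

```text
[[0.53160508 0.14600334 0.003     ]
 [0.52004565 0.10430505 0.003     ]
 [0.46994789 0.1171213  0.003     ]
 [0.48250717 0.16297766 0.003     ]] [0.50102645 0.13260184 0.003     ] [np.float64(0.05194932810937487), np.float64(0.043270858661672386), np.float64(0.05171112829144466), np.float64(0.047545145459483594)]
xaxis -19.071488141252477
xaxis -14.349911321018427
yaxis -15.49422783272128
yaxis -15.316727174545106
strip [0.5001443  0.13324916 0.046     ]
[[ 0.49474335 -0.10689331  0.089     ]
 [ 0.50886177 -0.17715169  0.089     ]
 [ 0.52246469 -0.24865278  0.089     ]
 [ 0.5366537  -0.31926731  0.089     ]] [0.07166289 0.07278355 0.07202597]
jig yaw 11.163433680663982 [ 0.51568088 -0.21299127  0.089     ]
[[356.24626893 159.33027958]
 [351.67122766 143.16963976]
 [347.58159888 127.86330948]
 [343.57700059 113.74510352]] [[351.45572878 243.69881444]]
[[ 0.957  0.291 -0.001]
 [ 0.291 -0.957  0.002]
 [ 0.    -0.002 -1.   ]]
```

View pics/s.png

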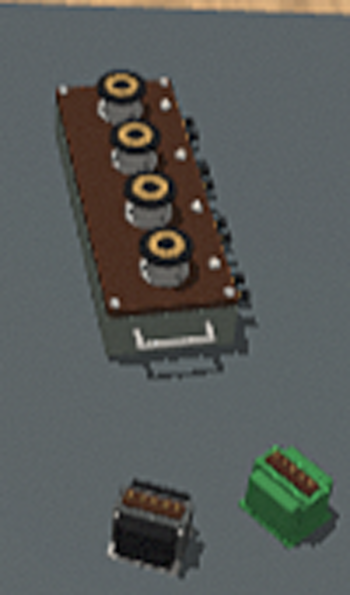

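The side view agrees with the top-based positions to about 1 px (pads at roughly (357,160), (353,144), (349,129) and (345,114)). I'll shift my estimates by about 1 mm and start moving to the far right station with the fingers shut.

>>> jog_arm(motion=[{"x": 50,"y": -5,"z": 0,"spin": 5,"fingers": 1},{"x": 105,"y": -10,"z": 0,"spin": 10,"fingers": 1},{"x": 160,"y": -15,"z": 0,"spin": 16.9,"fingers": 1},{"x": 215,"y": -20,"z": 0,"spin": 16.9,"fingers": 1},{"x": 270,"y": -25,"z": 0,"spin": 16.9,"fingers": 1},{"x": 325,"y": -30,"z": 30,"spin": 16.9,"fingers": 1},{"x": 375,"y": -35,"z": 70,"spin": 16.9,"fingers": 1},{"x": 420,"y": -40,"z": 110,"spin": 16.9,"fingers": 1}])

```text
clock: 1.1
eef_pos: [0.5371, -0.3172, 0.12]
tool_rot: [1.0, 0.0, 0.0, 0.0]
ft_force: [0.3, -1.1, 0.6]
grip_width: 0.0003
grasp_force: 0.0
```

>>> jog_arm(motion=[{"x": 0,"y": 0,"z": 0,"fingers": 1},{"x": 0,"y": 0,"z": 0,"fingers": 1},{"x": 0,"y": 0,"z": 0,"fingers": 1}])

```text
validation failed for argument at $.mo...
```

>>> jog_arm(motion=[{"x": -2,"y": 1,"z": 15,"spin": 0,"fingers": 1},{"x": -2,"y": 1,"z": 27,"spin": 0,"fingers": 1},{"x": -2,"y": 1,"z": 29,"spin": 0,"fingers": 1},{"x": -2,"y": 1,"z": 29,"spin": 0,"fingers": 1},{"x": -2,"y": 1,"z": 29,"spin": 0,"fingers": 1}])

```text
clock: 1.72
eef_pos: [0.5337, -0.3201, 0.0939]
tool_rot: [1.0, -0.001, 0.001, 0.001]
ft_force: [-0.7, -0.1, 0.8]
grip_width: -0.0001
grasp_force: 0.0
```

>>> jog_arm(motion=[{"x": 0,"y": 0,"z": 0,"spin": 0,"fingers": 1}])

```text
clock: 1.85
eef_pos: [0.5337, -0.3197, 0.0934]
tool_rot: [1.0, -0.0, 0.001, 0.0]
ft_force: [-0.5, -0.1, 0.4]
grip_width: 0.0002
grasp_force: 0.0
```

>>> jog_arm(motion=[{"x": 0,"y": 0,"z": 2,"spin": 0,"fingers": 1},{"x": 0,"y": 0,"z": 2,"spin": 0,"fingers": 1}])

```text
clock: 2.1
eef_pos: [0.5334, -0.319, 0.0902]
tool_rot: [1.0, -0.0, -0.0, -0.0]
ft_force: [-0.8, 0.2, -0.5]
grip_width: -0.0001
grasp_force: 0.0
```

>>> jog_arm(motion=[{"x": 0,"y": 0,"z": 1,"spin": 0,"fingers": 1},{"x": 0,"y": 0,"z": 1,"spin": 0,"fingers": 1}])

```text
clock: 2.35
eef_pos: [0.5336, -0.3191, 0.0892]
tool_rot: [1.0, -0.0, -0.0, -0.0]
ft_force: [-0.7, 0.0, -0.1]
grip_width: -0.0001
grasp_force: 0.0
```

>>> jog_arm(motion=[{"x": 0,"y": 0,"z": 1,"spin": 0,"fingers": 1},{"x": 0,"y": 0,"z": 1,"spin": 0,"fingers": 1}])

```text
clock: 2.6
eef_pos: [0.5336, -0.3191, 0.0886]
tool_rot: [1.0, -0.0, 0.0, 0.0]
ft_force: [-1.0, 0.3, 2.0]
grip_width: -0.0001
grasp_force: 1.3
```

>>> jog_arm(motion=[{"x": 0,"y": 0,"z": 1,"spin": 0,"fingers": 1},{"x": 0,"y": 0,"z": 1,"spin": 0,"fingers": 1}])

```text
clock: 2.85
eef_pos: [0.5336, -0.3191, 0.0875]
tool_rot: [1.0, -0.0, 0.0, 0.0]
ft_force: [-0.4, -0.2, 3.4]
grip_width: -0.0001
grasp_force: 1.6
```

>>> jog_arm(motion=[{"x": 0,"y": 0,"z": 1,"spin": 0,"fingers": 1},{"x": 0,"y": 0,"z": 1,"spin": 0,"fingers": 1}])

```text
clock: 3.1
eef_pos: [0.5336, -0.3191, 0.0864]
tool_rot: [1.0, -0.0, 0.0, 0.0]
ft_force: [-0.5, 0.5, 3.8]
grip_width: -0.0001
grasp_force: 2.0
```

>>> jog_arm(motion=[{"x": 0,"y": 0,"z": 1,"spin": 0,"fingers": 1},{"x": 0,"y": 0,"z": 1,"spin": 0,"fingers": 1}])

```text
clock: 3.35
eef_pos: [0.5336, -0.3191, 0.0854]
tool_rot: [1.0, -0.0, 0.0, 0.0]
ft_force: [-0.5, 0.9, 5.3]
grip_width: 0.0001
grasp_force: 2.3
```

>>> jog_arm(motion=[{"x": 0,"y": 0,"z": 1,"spin": 0,"fingers": 1},{"x": 0,"y": 0,"z": 1,"spin": 0,"fingers": 1}])

```text
clock: 3.6
eef_pos: [0.5336, -0.3191, 0.0844]
tool_rot: [1.0, -0.0, 0.0, 0.0]
ft_force: [-1.5, 1.5, 4.6]
grip_width: -0.0004
grasp_force: 2.6
```

>>> jog_arm(motion=[{"x": 0,"y": 0,"z": 0,"spin": 0,"fingers": 1}])

```text
clock: 3.72
eef_pos: [0.5336, -0.3191, 0.0845]
tool_rot: [1.0, -0.0, 0.0, 0.0]
ft_force: [-1.9, 2.5, 4.9]
grip_width: -0.0001
grasp_force: 2.5
```

>>> jog_arm(motion=[{"x": 0,"y": 0,"z": -20,"spin": 0,"fingers": 1},{"x": -6,"y": -35,"z": -20,"spin": 0,"fingers": 1},{"x": -13,"y": -71,"z": -14,"spin": 0,"fingers": 1},{"x": -13,"y": -71,"z": -6,"spin": 0,"fingers": 1},{"x": -13,"y": -71,"z": -5,"spin": 0,"fingers": 1},{"x": -13,"y": -71,"z": -5,"spin": 0,"fingers": 1}])

```text
clock: 4.47
eef_pos: [0.5207, -0.2488, 0.0891]
tool_rot: [1.0, -0.0, -0.0, 0.0]
ft_force: [-0.4, 1.4, 1.1]
grip_width: -0.0001
grasp_force: 0.2
```

>>> jog_arm(motion=[{"x": 0,"y": 0,"z": 1,"spin": 0,"fingers": 1},{"x": 0,"y": 0,"z": 1,"spin": 0,"fingers": 1}])

```text
clock: 4.72
eef_pos: [0.5209, -0.2491, 0.0885]
tool_rot: [1.0, -0.001, 0.0, 0.0]
ft_force: [-0.0, -0.1, 1.4]
grip_width: -0.0
grasp_force: 0.9
```

>>> jog_arm(motion=[{"x": 0,"y": 0,"z": 0.5,"spin": 0,"fingers": 1},{"x": 0,"y": 0,"z": 0.5,"spin": 0,"fingers": 1}])

```text
clock: 4.97
eef_pos: [0.5209, -0.2488, 0.0881]
tool_rot: [1.0, -0.0, 0.0, 0.001]
ft_force: [-0.7, -2.6, 1.8]
grip_width: -0.0003
grasp_force: 1.0
```

>>> jog_arm(motion=[{"x": 0,"y": 0,"z": 2,"spin": 0,"fingers": 1},{"x": 0,"y": 0,"z": 4,"spin": 0,"fingers": 1},{"x": 0,"y": 0,"z": 4,"spin": 0,"fingers": 1}])

```text
clock: 5.35
eef_pos: [0.5208, -0.2485, 0.084]
tool_rot: [1.0, -0.0, 0.0, 0.0]
ft_force: [1.1, -3.6, 3.5]
grip_width: -0.0004
grasp_force: 1.7
```

>>> jog_arm(motion=[{"x": 0,"y": 0,"z": 2,"spin": 0,"fingers": 1},{"x": 0,"y": 0,"z": 2,"spin": 0,"fingers": 1}])

```text
clock: 5.6
eef_pos: [0.5208, -0.2485, 0.082]
tool_rot: [1.0, -0.0, 0.0, 0.0]
ft_force: [0.0, -3.7, 4.4]
grip_width: -0.0002
grasp_force: 2.0
```

>>> jog_arm(motion=[{"x": 0,"y": 0,"z": 2,"spin": 0,"fingers": 1},{"x": 0,"y": 0,"z": 2,"spin": 0,"fingers": 1}])

```text
clock: 5.85
eef_pos: [0.5208, -0.2484, 0.0799]
tool_rot: [1.0, -0.0, 0.0, 0.0]
ft_force: [-0.0, -3.7, 5.4]
grip_width: -0.0001
grasp_force: 2.4
```

>>> jog_arm(motion=[{"x": 0,"y": 0,"z": 1,"spin": 0,"fingers": 1},{"x": 0,"y": 0,"z": 1,"spin": 0,"fingers": 1}])

```text
clock: 6.1
eef_pos: [0.5208, -0.2485, 0.079]
tool_rot: [1.0, -0.0, 0.0, 0.0]
ft_force: [1.2, -3.3, 5.0]
grip_width: -0.0001
grasp_force: 2.6
```

>>> jog_arm(motion=[{"x": 0,"y": 0,"z": -20,"spin": 0,"fingers": 1},{"x": -6,"y": -35,"z": -26,"spin": 0,"fingers": 1},{"x": -14,"y": -71,"z": -20,"spin": 0,"fingers": 1},{"x": -14,"y": -71,"z": -11,"spin": 0,"fingers": 1},{"x": -14,"y": -71,"z": -10,"spin": 0,"fingers": 1},{"x": -14,"y": -71,"z": -10,"spin": 0,"fingers": 1}])

```text
clock: 6.85
eef_pos: [0.506, -0.1764, 0.0884]
tool_rot: [1.0, -0.0, -0.001, -0.001]
ft_force: [-1.1, 3.3, 4.6]
grip_width: 0.0004
grasp_force: 2.3
```

>>> jog_arm(motion=[{"x": 0,"y": 0,"z": 1,"spin": 0,"fingers": 1},{"x": 0,"y": 0,"z": 1,"spin": 0,"fingers": 1}])

```text
clock: 7.1
eef_pos: [0.5062, -0.1767, 0.0878]
tool_rot: [1.0, -0.0, -0.0, -0.001]
ft_force: [-2.5, 3.9, 5.2]
grip_width: -0.0001
grasp_force: 2.9
```

>>> jog_arm(motion=[{"x": 0,"y": 0,"z": -18,"spin": 0,"fingers": 1},{"x": -6,"y": -35,"z": -18,"spin": 0,"fingers": 1},{"x": -13,"y": -71,"z": -12,"spin": 0,"fingers": 1},{"x": -13,"y": -71,"z": -2,"spin": 0,"fingers": 1},{"x": -13,"y": -71,"z": 0,"spin": 0,"fingers": 1},{"x": -13,"y": -71,"z": 0,"spin": 0,"fingers": 1}])

```text
clock: 7.85
eef_pos: [0.4937, -0.107, 0.0876]
tool_rot: [1.0, -0.001, -0.0, -0.0]
ft_force: [-0.0, 1.3, 1.3]
grip_width: -0.0002
grasp_force: 0.9
```

>>> jog_arm(motion=[{"x": 0,"y": 0,"z": 2,"spin": 0,"fingers": 1},{"x": 0,"y": 0,"z": 3.5,"spin": 0,"fingers": 1},{"x": 0,"y": 0,"z": 3.5,"spin": 0,"fingers": 1}])

```text
clock: 8.22
eef_pos: [0.4938, -0.107, 0.0845]
tool_rot: [1.0, -0.0, 0.0, 0.001]
ft_force: [-0.8, -2.1, 3.0]
grip_width: 0.0005
grasp_force: 1.4
```

>>> jog_arm(motion=[{"x": 0,"y": 0,"z": 2,"spin": 0,"fingers": 1},{"x": 0,"y": 0,"z": 4,"spin": 0,"fingers": 1},{"x": 0,"y": 0,"z": 4,"spin": 0,"fingers": 1}])

```text
clock: 8.6
eef_pos: [0.4939, -0.1066, 0.0805]
tool_rot: [1.0, -0.0, 0.0, 0.0]
ft_force: [-0.9, -3.8, 4.4]
grip_width: 0.0
grasp_force: 2.1
```

Stations from far right to left sank 5, 10, 1 and about 9–10 mm. I'll finish the same push here, then move over the transformer.

>>> jog_arm(motion=[{"x": 0,"y": 0,"z": 1.5,"spin": 0,"fingers": 1},{"x": 0,"y": 0,"z": 1.5,"spin": 0,"fingers": 1}])

```text
clock: 8.85
eef_pos: [0.494, -0.1064, 0.079]
tool_rot: [1.0, -0.0, 0.0, 0.0]
ft_force: [-0.6, -3.1, 5.1]
grip_width: -0.0001
grasp_force: 2.4
```

>>> jog_arm(motion=[{"x": 0,"y": 0,"z": -30,"spin": 0,"fingers": 1},{"x": 0,"y": -30,"z": -60,"spin": 0,"fingers": -1},{"x": 2,"y": -80,"z": -60,"spin": 0,"fingers": -1},{"x": 4,"y": -130,"z": -60,"spin": 5,"fingers": -1},{"x": 6,"y": -180,"z": -60,"spin": 10,"fingers": -1},{"x": 6,"y": -225,"z": -60,"spin": 15.5,"fingers": -1},{"x": 6,"y": -240,"z": -60,"spin": 15.5,"fingers": -1},{"x": 6,"y": -240,"z": -60,"spin": 15.5,"fingers": -1}])

```text
clock: 9.85
eef_pos: [0.4706, -0.0679, 0.1386]
tool_rot: [0.996, -0.089, 0.001, -0.028]
ft_force: [0.2, 0.2, 1.3]
grip_width: 0.0854
grasp_force: 0.0
```

```bash
python3 - <<'E'
from h import *
import pickle
o=readout.get_obs();print(o['eef_pos'],o['tool_rot'])
c=cam('wrist');save(c,'w1.png');pickle.dump((c,o),open('w1.pkl','wb'))
R=cv2.Rodrigues(np.array(c['rvec'],float))[0];print(c['K'],-R.T@np.array(c['tvec']).ravel())
E
```

```text
[ 0.47063914 -0.06794309  0.13856904] [ 9.95605493e-01 -8.92139709e-02  7.96090913e-04 -2.84593814e-02]
[[309.70691629   0.         322.71814233]
 [  0.         309.70691629 200.94176315]
 [  0.           0.           1.        ]] [ 0.5396943  -0.08862109  0.28098238]
```

View pics/w1.png

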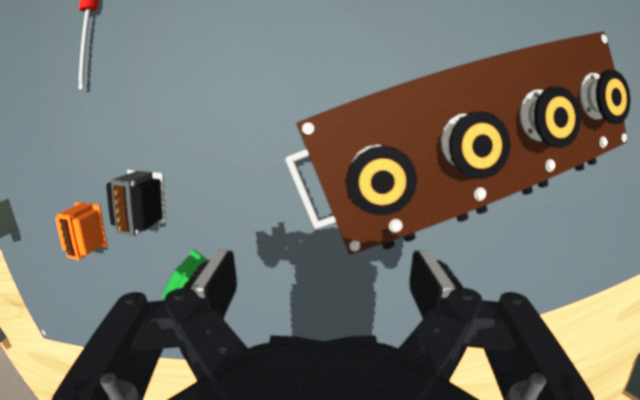

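The wrist view shows the arm short of the transformer, which is at (137,202), and slightly tilted. I'll check the joints.

```bash
python3 - <<'E'
from h import *
o=readout.get_obs();print(o['joint_pos'].round(3),o['joint_vel'].round(3))
E
```

```text
[-0.18   0.258 -0.224  1.092  0.056  3.141] [ 0.024  0.007  0.015 -0.     0.018 -0.001]
```

>>> jog_arm(motion=[{"x": 0,"y": 0,"z": 0,"spin": 0,"fingers": -1}])

```text
clock: 10.02
eef_pos: [0.4714, -0.0668, 0.1389]
tool_rot: [0.996, -0.088, 0.001, -0.029]
ft_force: [-0.4, -0.2, 0.0]
grip_width: 0.0854
grasp_force: 0.0
```

Joint 6 is at its limit, so I'll unwind by a half turn, which gives an equivalent grasp.

>>> jog_arm(motion=[{"x": 0,"y": 0,"z": 0,"spin": -10,"fingers": -1},{"x": 0,"y": 0,"z": 0,"spin": -20,"fingers": -1},{"x": 0,"y": 0,"z": 0,"spin": -30,"fingers": -1},{"x": 0,"y": 0,"z": 0,"spin": -40,"fingers": -1},{"x": 0,"y": 0,"z": 0,"spin": -50,"fingers": -1},{"x": 0,"y": 0,"z": 0,"spin": -60,"fingers": -1},{"x": 0,"y": 0,"z": 0,"spin": -70,"fingers": -1},{"x": 0,"y": 0,"z": 0,"spin": -80,"fingers": -1}])

```text
clock: 11.02
eef_pos: [0.4719, -0.0661, 0.139]
tool_rot: [0.817, 0.576, 0.019, -0.021]
ft_force: [0.6, -0.9, 0.2]
grip_width: 0.0856
grasp_force: 0.0
```

>>> jog_arm(motion=[{"x": 0,"y": 0,"z": 0,"spin": -10,"fingers": -1},{"x": 0,"y": 0,"z": 0,"spin": -20,"fingers": -1},{"x": 0,"y": 0,"z": 0,"spin": -30,"fingers": -1},{"x": 0,"y": 0,"z": 0,"spin": -40,"fingers": -1},{"x": 0,"y": 0,"z": 0,"spin": -50,"fingers": -1},{"x": 0,"y": 0,"z": 0,"spin": -60,"fingers": -1},{"x": 0,"y": 0,"z": 0,"spin": -70,"fingers": -1},{"x": 0,"y": 0,"z": 0,"spin": -80,"fingers": -1}])

```text
clock: 12.02
eef_pos: [0.4719, -0.0661, 0.1389]
tool_rot: [0.256, 0.966, 0.028, -0.004]
ft_force: [0.3, 0.1, 0.8]
grip_width: 0.0854
grasp_force: 0.0
```

```bash
python3 - <<'E'
from h import *
from scipy.spatial.transform import Rotation as R
o=readout.get_obs();print(o['eef_pos'],o['joint_pos'].round(3),o['joint_vel'].round(2));print(R.from_quat(o['tool_rot']).as_matrix().round(4))
E
```

```text
[ 0.47189545 -0.06610414  0.13893356] [-0.176  0.259 -0.222  1.092  0.057  0.342] [-0.   -0.   -0.   -0.   -0.   -1.38]
[[-0.8689  0.4949  0.0076]
 [ 0.4945  0.8673  0.0567]
 [ 0.0214  0.053  -0.9984]]
```

The tool kept a 3.3° tilt (j5 = 0.057) picked up while saturating at joint 6's upper limit. The opposite joint 6 limit should reverse it, so I'll go there.

>>> jog_arm(motion=[{"x": 0,"y": 0,"z": 0,"spin": -10.5,"fingers": -1},{"x": 0,"y": 0,"z": 0,"spin": -21,"fingers": -1},{"x": 0,"y": 0,"z": 0,"spin": -31.5,"fingers": -1},{"x": 0,"y": 0,"z": 0,"spin": -42,"fingers": -1},{"x": 0,"y": 0,"z": 0,"spin": -52.5,"fingers": -1},{"x": 0,"y": 0,"z": 0,"spin": -63,"fingers": -1},{"x": 0,"y": 0,"z": 0,"spin": -73.5,"fingers": -1},{"x": 0,"y": 0,"z": 0,"spin": -84,"fingers": -1}])

```text
clock: 13.02
eef_pos: [0.4719, -0.0661, 0.139]
tool_rot: [-0.456, 0.889, 0.023, 0.016]
ft_force: [0.0, -0.1, -0.0]
grip_width: 0.0857
grasp_force: 0.0
```

>>> jog_arm(motion=[{"x": 0,"y": 0,"z": 0,"spin": -10.5,"fingers": -1},{"x": 0,"y": 0,"z": 0,"spin": -21,"fingers": -1},{"x": 0,"y": 0,"z": 0,"spin": -31.5,"fingers": -1},{"x": 0,"y": 0,"z": 0,"spin": -42,"fingers": -1},{"x": 0,"y": 0,"z": 0,"spin": -52.5,"fingers": -1},{"x": 0,"y": 0,"z": 0,"spin": -63,"fingers": -1},{"x": 0,"y": 0,"z": 0,"spin": -73.5,"fingers": -1},{"x": 0,"y": 0,"z": 0,"spin": -84,"fingers": -1}])

```text
clock: 14.02
eef_pos: [0.4719, -0.0661, 0.1389]
tool_rot: [0.934, -0.355, -0.007, -0.028]
ft_force: [-0.6, -0.0, 0.1]
grip_width: 0.0853
grasp_force: 0.0
```

>>> jog_arm(motion=[{"x": 0,"y": 0,"z": 0,"spin": -10,"fingers": -1},{"x": 0,"y": 0,"z": 0,"spin": -18,"fingers": -1},{"x": 0,"y": 0,"z": 0,"spin": -22,"fingers": -1},{"x": 0,"y": 0,"z": 0,"spin": -22,"fingers": -1}])

```text
clock: 14.52
eef_pos: [0.4718, -0.0662, 0.1389]
tool_rot: [0.984, -0.174, -0.001, -0.029]
ft_force: [-0.4, 0.9, 0.3]
grip_width: 0.0852
grasp_force: 0.0
```

```bash
cat >> h.py <<'E'
def st():
    from scipy.spatial.transform import Rotation as R
    o=readout.get_obs();print(o['clock'],o['eef_pos'].round(4),o['joint_pos'].round(3),o['joint_vel'].round(2));print(R.from_quat(o['tool_rot']).as_matrix().round(4))
E
python3 -c "from h import *;st()"
```

```text
14.525 [ 0.4718 -0.0662  0.1389] [-0.176  0.259 -0.222  1.092  0.057 -2.967] [-0.    0.   -0.   -0.   -0.    0.02]
[[ 0.9393 -0.3429  0.0076]
 [-0.3428 -0.9377  0.0566]
 [-0.0123 -0.0557 -0.9984]]
```

>>> jog_arm(motion=[{"x": 0,"y": 0,"z": 0,"spin": -9.5,"fingers": -1},{"x": 4,"y": 10,"z": 0,"spin": -10,"fingers": -1},{"x": 8,"y": 20,"z": 0,"spin": -10,"fingers": -1},{"x": 10,"y": 28,"z": 0,"spin": -10,"fingers": -1}])

```text
clock: 15.02
eef_pos: [0.4746, -0.0813, 0.1372]
tool_rot: [0.995, -0.099, 0.001, -0.022]
ft_force: [-0.0, 0.4, 0.1]
grip_width: 0.0851
grasp_force: 0.0
```

```bash
python3 -c "from h import *;st()"
```

```text
15.025 [ 0.4746 -0.0813  0.1372] [-0.197  0.271 -0.211  1.092  0.044 -3.14 ] [-0.05  0.01  0.01 -0.   -0.03 -0.  ]
[[ 0.9803 -0.1975  0.006 ]
 [-0.1975 -0.9793  0.0432]
 [-0.0027 -0.0436 -0.999 ]]
```

>>> jog_arm(motion=[{"x": 4,"y": 15,"z": 0,"spin": 0,"fingers": -1},{"x": 7,"y": 30,"z": 0,"spin": 0,"fingers": -1},{"x": 7,"y": 30,"z": 0,"spin": 0,"fingers": -1},{"x": 7,"y": 30,"z": 0,"spin": 0,"fingers": -1}])

```text
clock: 15.52
eef_pos: [0.4787, -0.0965, 0.1358]
tool_rot: [0.994, -0.11, 0.0, -0.016]
ft_force: [0.3, 0.0, 0.6]
grip_width: 0.0852
grasp_force: 0.0
```

```bash
python3 -c "from h import *;st()"
```

```text
15.525 [ 0.4787 -0.0965  0.1358] [-0.218  0.285 -0.195  1.094  0.031 -3.141] [ 0. -0. -0. -0.  0.  0.]
[[ 0.976  -0.2177  0.0037]
 [-0.2177 -0.9755  0.0313]
 [-0.0032 -0.0314 -0.9995]]
```

>>> jog_arm(motion=[{"x": 4,"y": 18,"z": -4,"spin": 0,"fingers": -1},{"x": 8,"y": 36,"z": -6,"spin": 0,"fingers": -1},{"x": 12,"y": 54,"z": -8,"spin": 0,"fingers": -1},{"x": 15,"y": 68,"z": -10,"spin": 0,"fingers": -1},{"x": 15,"y": 68,"z": -10,"spin": 0,"fingers": -1},{"x": 15,"y": 68,"z": -10,"spin": 0,"fingers": -1}])

```text
clock: 16.27
eef_pos: [0.4876, -0.1328, 0.1435]
tool_rot: [0.991, -0.134, -0.002, -0.002]
ft_force: [-0.4, -0.3, -0.4]
grip_width: 0.0853
grasp_force: 0.0
```

```bash
python3 -c "from h import *;st()"
```

```text
16.275 [ 0.4876 -0.1328  0.1435] [-2.680e-01  3.100e-01 -1.370e-01  1.128e+00  3.000e-03 -3.141e+00] [ 0. -0. -0. -0.  0. -0.]
[[ 0.9641 -0.2656 -0.003 ]
 [-0.2656 -0.9641  0.0043]
 [-0.004  -0.0034 -1.    ]]
```

The tilt is gone (0.3°), and the yaw of −15.4° already matches the transformer. I'll move above it.

>>> jog_arm(motion=[{"x": -10,"y": -43,"z": 0,"spin": 0,"fingers": -1},{"x": -21,"y": -95,"z": 0,"spin": 0,"fingers": -1},{"x": -33,"y": -147,"z": 0,"spin": 0,"fingers": -1},{"x": -45,"y": -199,"z": 0,"spin": 0,"fingers": -1},{"x": -55,"y": -242,"z": 0,"spin": 0,"fingers": -1},{"x": -59.4,"y": -260.4,"z": 0,"spin": 0,"fingers": -1},{"x": -59.4,"y": -260.4,"z": 0,"spin": 0,"fingers": -1},{"x": -59.4,"y": -260.4,"z": 0,"spin": 0,"fingers": -1}])

```text
clock: 17.27
eef_pos: [0.4995, 0.1329, 0.1446]
tool_rot: [0.991, -0.134, -0.002, -0.001]
ft_force: [0.4, -0.2, 0.3]
grip_width: 0.085
grasp_force: 0.0
```

```bash
python3 - <<'E'
from h import *
import pickle
st()
c=cam('wrist');save(c,'w2.png',(160,40,480,280),2.5);pickle.dump(c,open('w2.pkl','wb'))
R=cv2.Rodrigues(np.array(c['rvec'],float))[0];print(-R.T@np.array(c['tvec']).ravel(),R.round(3))
E
```

```text
17.275 [0.4995 0.1329 0.1446] [ 0.258  0.329 -0.107  1.137  0.004 -2.614] [-0.01 -0.   -0.   -0.    0.    0.  ]
[[ 0.9638 -0.2666 -0.0031]
 [-0.2665 -0.9638  0.0033]
 [-0.0039 -0.0023 -1.    ]]
[0.56848787 0.11348154 0.28721963] [[-0.266 -0.964 -0.002]
 [-0.924  0.255  0.286]
 [-0.275  0.078 -0.958]]
```

View pics/w2.png

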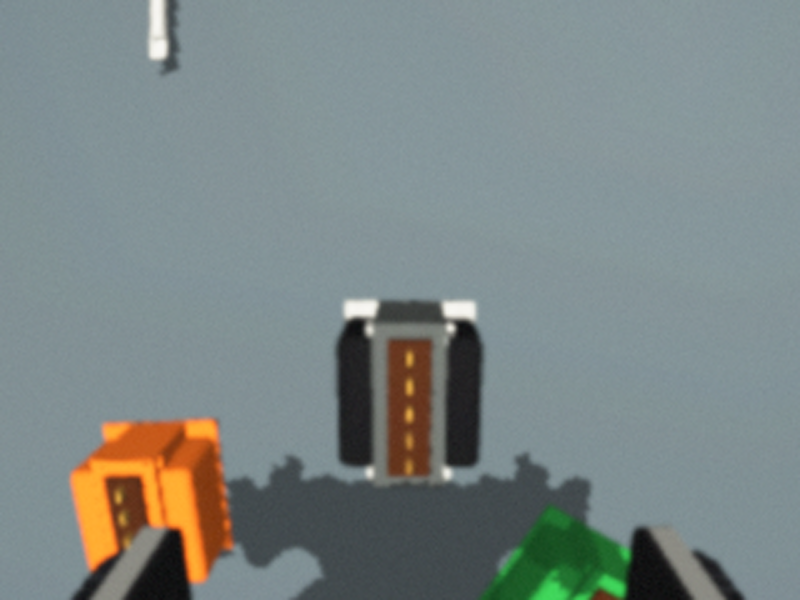

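The wrist view shows the transformer square to the tool. The foot's front corners are at (345,302) and (475,302), and the core top runs from (410,325) to (410,483).

```bash
python3 - <<'E'
from h import *
import pickle
c=pickle.load(open('w2.pkl','rb'));R=cv2.Rodrigues(c['rvec'].astype(float))[0];o=-R.T@c['tvec'].ravel();K=c['K']
def wz(u,v,z):
    u=(u+.5)/2.5-.5+160;v=(v+.5)/2.5-.5+40
    d=np.array([u-K[0,2],v-K[1,2]])/K[0,0];r=np.hypot(*d);d=R.T@np.r_[d/r*np.sin(r),np.cos(r)];return o+d*(z-o[2])/d[2]
T=np.array([.4995,.1329]);y=np.radians(-15.45)
ax=np.array([[np.cos(y),np.sin(y)],[np.sin(y),-np.cos(y)]])  # tool x,y
for n,u,v,z in(('footL',345,301,.003),('footR',475,301,.003),('bellL',338,390,.03),('bellR',482,390,.03),('bellfront',355,320,.043),('bellback',355,466,.043),('corefront',410,325,.046),('coreback',410,485,.046),('tag1',410,359,.054),('tag5',410,467,.054),('orange corner',230,540,.02),('green top',552,508,.04)):
    p=wz(u,v,z);print(n,p.round(4),'tool mm',(ax@(p[:2]-T)*1000).round(1))
E
```

```text
footL [0.5313 0.1485 0.003 ] tool mm [ 26.5 -23.5]
footR [0.5185 0.1019 0.003 ] tool mm [26.6 24.8]
bellL [0.5057 0.1563 0.03  ] tool mm [ -0.3 -24.3]
bellR [0.4925 0.1083 0.03  ] tool mm [-0.2 25.6]
bellfront [0.5297 0.1422 0.043 ] tool mm [ 26.7 -17. ]
bellback [0.4818 0.1564 0.043 ] tool mm [-23.4 -18. ]
corefront [0.524  0.1255 0.046 ] tool mm [25.6  0.6]
coreback [0.4714 0.14   0.046 ] tool mm [-29.    0.7]
tag1 [0.5151 0.1279 0.054 ] tool mm [16.4  0.6]
tag5 [0.4807 0.1374 0.054 ] tool mm [-19.4   0.7]
orange corner [0.4564 0.2172 0.02  ] tool mm [-64.  -69.8]
green top [0.4467 0.0947 0.04  ] tool mm [-40.7  50.9]
```

>>> jog_arm(motion=[{"x": -1,"y": 0.6,"z": 30,"spin": 0,"fingers": -1},{"x": -1.3,"y": 0.6,"z": 65,"spin": 0,"fingers": -1},{"x": -1.3,"y": 0.6,"z": 100,"spin": 0,"fingers": -1},{"x": -1.3,"y": 0.6,"z": 125,"spin": 0,"fingers": -1},{"x": -1.3,"y": 0.6,"z": 137,"spin": 0,"fingers": -1},{"x": -1.3,"y": 0.6,"z": 137,"spin": 0,"fingers": -1},{"x": -1.3,"y": 0.6,"z": 137,"spin": 0,"fingers": -1}])

```text
clock: 18.2
eef_pos: [0.499, 0.1342, 0.0088]
tool_rot: [0.991, -0.134, -0.001, -0.002]
ft_force: [0.8, 0.1, -0.1]
grip_width: 0.0853
grasp_force: 0.0
```

>>> jog_arm(motion=[{"x": 0,"y": 0,"z": 0,"spin": 0,"fingers": 1},{"x": 0,"y": 0,"z": 0,"spin": 0,"fingers": 1},{"x": 0,"y": 0,"z": 0,"spin": 0,"fingers": 1},{"x": 0,"y": 0,"z": 0,"spin": 0,"fingers": 1},{"x": 0,"y": 0,"z": 0,"spin": 0,"fingers": 1},{"x": 0,"y": 0,"z": 0,"spin": 0,"fingers": 1}])

```text
clock: 18.95
eef_pos: [0.4985, 0.1341, 0.0087]
tool_rot: [0.991, -0.134, -0.001, -0.002]
ft_force: [-1.5, -1.6, 6.3]
grip_width: 0.0476
grasp_force: 64.2
```

>>> jog_arm(motion=[{"x": 0,"y": 0,"z": -8,"spin": 0,"fingers": 1},{"x": 0,"y": 0,"z": -30,"spin": 0,"fingers": 1},{"x": 0,"y": 0,"z": -60,"spin": 5,"fingers": 1},{"x": 0,"y": 0,"z": -95,"spin": 12,"fingers": 1},{"x": 0,"y": 0,"z": -130,"spin": 20,"fingers": 1},{"x": 0,"y": 0,"z": -150,"spin": 27,"fingers": 1},{"x": 0,"y": 0,"z": -155,"spin": 30,"fingers": 1},{"x": 0,"y": 0,"z": -155,"spin": 30,"fingers": 1}])

```text
clock: 19.95
eef_pos: [0.4977, 0.1337, 0.1624]
tool_rot: [0.923, -0.386, -0.002, -0.001]
ft_force: [-0.7, 0.6, -6.4]
grip_width: 0.0473
grasp_force: 63.2
```

```bash
python3 - <<'E'
from h import *
import pickle
st()
c,_=pickle.load(open('w1.pkl','rb'));R=cv2.Rodrigues(c['rvec'].astype(float))[0];o=-R.T@c['tvec'].ravel();K=c['K']
for u,v in((381,181),(483,145),(561,117),(616,97)):
    d=np.array([u-K[0,2],v-K[1,2]])/K[0,0];r=np.hypot(*d);d=R.T@np.r_[d/r*np.sin(r),np.cos(r)];print(o+d*(.089-o[2])/d[2])
E
```

```text
19.95 [0.4977 0.1337 0.1624] [ 0.26   0.313 -0.081  1.18   0.005 -2.09 ] [-0.    0.01 -0.02 -0.01 -0.   -0.01]
[[ 7.027e-01 -7.114e-01 -3.700e-03]
 [-7.114e-01 -7.027e-01  4.000e-03]
 [-5.500e-03 -2.000e-04 -1.000e+00]]
[ 0.49234877 -0.10679959  0.089     ]
[ 0.50612627 -0.17910374  0.089     ]
[ 0.51989935 -0.24975093  0.089     ]
[ 0.53374355 -0.31991192  0.089     ]
```

>>> jog_arm(motion=[{"x": 20,"y": 17,"z": 0,"spin": 0,"fingers": 1},{"x": 60,"y": 50,"z": 0,"spin": 0,"fingers": 1},{"x": 100,"y": 84,"z": 0,"spin": 0,"fingers": 1},{"x": 140,"y": 118,"z": 0,"spin": 0,"fingers": 1},{"x": 180,"y": 151,"z": 0,"spin": 0,"fingers": 1},{"x": 220,"y": 185,"z": 0,"spin": 0,"fingers": 1},{"x": 260,"y": 218,"z": 0,"spin": 0,"fingers": 1},{"x": 300,"y": 252,"z": 0,"spin": 0,"fingers": 1}])

```text
clock: 20.95
eef_pos: [0.5287, -0.2579, 0.1595]
tool_rot: [0.923, -0.385, -0.003, -0.002]
ft_force: [0.6, 0.0, -5.5]
grip_width: 0.0474
grasp_force: 63.2
```

>>> jog_arm(motion=[{"x": 30,"y": 25,"z": 0,"spin": 0,"fingers": 1},{"x": 45,"y": 38,"z": 15,"spin": 0,"fingers": 1},{"x": 48,"y": 40,"z": 30,"spin": 0,"fingers": 1},{"x": 48,"y": 40,"z": 30,"spin": 0,"fingers": 1},{"x": 48,"y": 40,"z": 30,"spin": 0,"fingers": 1}])

```text
clock: 21.58
eef_pos: [0.5347, -0.3173, 0.1305]
tool_rot: [0.923, -0.385, -0.003, -0.002]
ft_force: [0.2, -0.1, -5.4]
grip_width: 0.0473
grasp_force: 63.1
```

```bash
python3 - <<'E'
from h import *
import pickle
st()
c=cam('wrist');pickle.dump(c,open('w3.pkl','wb'))
save(c,'w3.png',(160,40,480,280),2.5)
c=cam('side');pickle.dump(c,open('s3.pkl','wb'));save(c,'s3.png',(290,40,410,130),5)
E
```

```text
21.575 [ 0.5347 -0.3173  0.1305] [-0.537  0.541  0.187  1.223  0.003 -2.888] [-0.   -0.02  0.02 -0.   -0.   -0.  ]
[[ 0.7036 -0.7106 -0.0035]
 [-0.7106 -0.7036  0.0051]
 [-0.0061 -0.0011 -1.    ]]
```

View pics/w3.png

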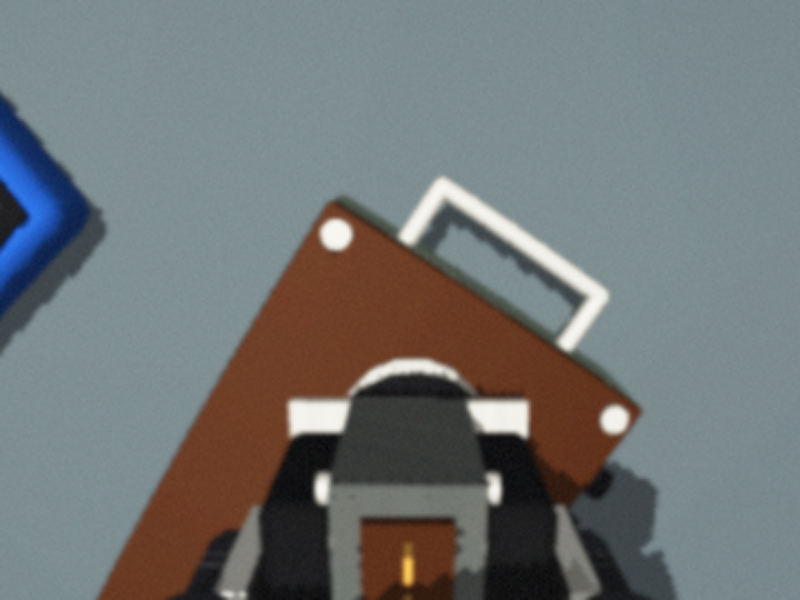

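The wrist view shows the deck end corners at (335,200) and (640,410), and the held foot's front corners at (288,400) and (528,400). I'll work out the centring from these.

```bash
python3 - <<'E'
from h import *
import pickle
c=pickle.load(open('w3.pkl','rb'));R=cv2.Rodrigues(c['rvec'].astype(float))[0];o=-R.T@c['tvec'].ravel();K=c['K']
def wz(u,v,z):
    u=(u+.5)/2.5-.5+160;v=(v+.5)/2.5-.5+40
    d=np.array([u-K[0,2],v-K[1,2]])/K[0,0];r=np.hypot(*d);d=R.T@np.r_[d/r*np.sin(r),np.cos(r)];return o+d*(z-o[2])/d[2]
A,B=wz(335,202,.06)[:2],wz(641,410,.06)[:2]
d=(A-B);print(A,B,np.linalg.norm(d));a=np.arctan2(d[1],d[0]);print(np.degrees(a))
yv=np.array([-np.sin(a),np.cos(a)]);pad=(A+B)/2+yv*.042;print('pad4',pad)
F,G=wz(288,400,.125)[:2],wz(528,400,.125)[:2];m=(F+G)/2;tx=np.array([.7036,-.7106]);ty=np.array([-.7106,-.7036])
print('foot',F,G,np.linalg.norm(F-G));ce=m-tx*.028;print('transf',ce)
for t in(pad,np.array([.5343,-.3193])): print('move tool',tx@(t-ce)*1e3,ty@(t-ce)*1e3)
E
```

```text
[ 0.5946297  -0.35003737] [ 0.48948688 -0.37055833] 0.10712666437124105
11.043716971456588
pad4 [ 0.53401286 -0.31907564]
foot [ 0.57145404 -0.32072041] [ 0.53720505 -0.35466933] 0.04822367787529721
transf [ 0.53462875 -0.31779807]
move tool 0.47449760809592895 1.3365450257573241
move tool 0.8359633283313386 1.2903626500517584
```

View pics/s3.png

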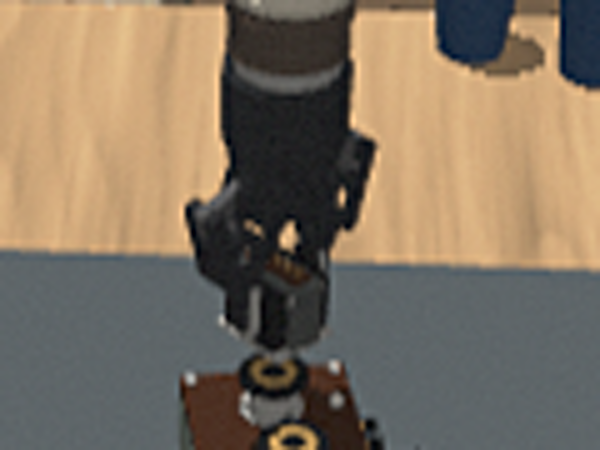

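The side view shows it hanging upright above the far pad, and the measurements agree to about 1 mm. I'll lower it.

>>> jog_arm(motion=[{"x": 0.6,"y": 1.3,"z": 10,"spin": 0,"fingers": 1},{"x": 0.6,"y": 1.3,"z": 22,"spin": 0,"fingers": 1},{"x": 0.6,"y": 1.3,"z": 30,"spin": 0,"fingers": 1},{"x": 0.6,"y": 1.3,"z": 33,"spin": 0,"fingers": 1},{"x": 0.6,"y": 1.3,"z": 35,"spin": 0,"fingers": 1},{"x": 0.6,"y": 1.3,"z": 35,"spin": 0,"fingers": 1}])

```text
clock: 22.42
eef_pos: [0.534, -0.3202, 0.0962]
tool_rot: [0.923, -0.386, -0.002, -0.001]
ft_force: [-2.0, 0.6, -2.7]
grip_width: 0.047
grasp_force: 63.5
```

>>> jog_arm(motion=[{"x": 0,"y": 0,"z": 1,"spin": 0,"fingers": 1},{"x": 0,"y": 0,"z": 1.5,"spin": 0,"fingers": 1},{"x": 0,"y": 0,"z": 1.5,"spin": 0,"fingers": 1}])

```text
clock: 22.8
eef_pos: [0.5343, -0.3204, 0.0946]
tool_rot: [0.923, -0.386, -0.002, -0.001]
ft_force: [-1.9, 1.2, -1.0]
grip_width: 0.0473
grasp_force: 63.6
```

>>> jog_arm(motion=[{"x": 0,"y": 0,"z": 1,"spin": 0,"fingers": 1},{"x": 0,"y": 0,"z": 1,"spin": 0,"fingers": 1}])

```text
clock: 23.05
eef_pos: [0.5343, -0.3204, 0.0935]
tool_rot: [0.923, -0.386, -0.002, -0.001]
ft_force: [-1.4, 0.6, -1.3]
grip_width: 0.0475
grasp_force: 63.7
```

>>> jog_arm(motion=[{"x": 0,"y": 0,"z": 0.8,"spin": 0,"fingers": 1},{"x": 0,"y": 0,"z": 0.8,"spin": 0,"fingers": 1},{"x": 0,"y": 0,"z": 0.8,"spin": 0,"fingers": 1}])

```text
clock: 23.42
eef_pos: [0.5343, -0.3204, 0.0927]
tool_rot: [0.923, -0.386, -0.002, -0.001]
ft_force: [-0.9, 0.3, 0.1]
grip_width: 0.0472
grasp_force: 63.8
```

>>> jog_arm(motion=[{"x": 0,"y": 0,"z": 0,"spin": 0,"fingers": -0.15},{"x": 0,"y": 0,"z": 0,"spin": 0,"fingers": -0.2},{"x": 0,"y": 0,"z": 0,"spin": 0,"fingers": -0.3},{"x": 0,"y": 0,"z": 0,"spin": 0,"fingers": -0.45},{"x": 0,"y": 0,"z": 0,"spin": 0,"fingers": -0.5},{"x": 0,"y": 0,"z": 0,"spin": 0,"fingers": -0.5}])

```text
clock: 24.18
eef_pos: [0.5341, -0.3202, 0.0925]
tool_rot: [0.923, -0.386, -0.002, -0.001]
ft_force: [0.9, -0.5, -0.1]
grip_width: 0.0642
grasp_force: 0.0
```

```bash
python3 - <<'E'
from h import *
st()
c=cam('side');save(c,'s4.png',(290,40,410,130),5)
E
```

```text
24.175 [ 0.5341 -0.3202  0.0925] [-5.410e-01  5.710e-01  1.330e-01  1.138e+00  2.000e-03 -2.890e+00] [ 0. -0.  0. -0. -0.  0.]
[[ 0.7021 -0.712  -0.0026]
 [-0.712  -0.7021  0.004 ]
 [-0.0047 -0.001  -1.    ]]
```

View pics/s4.png

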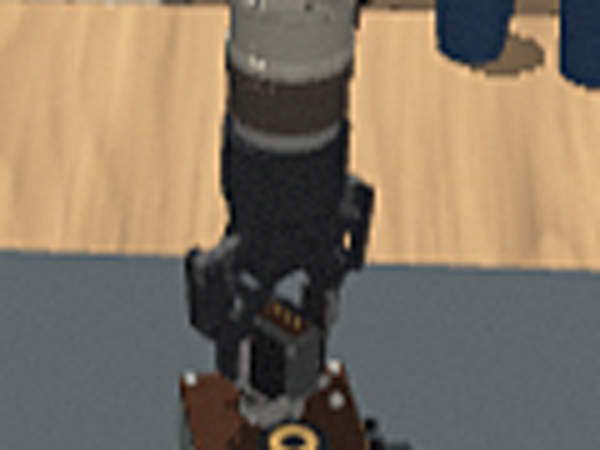

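The side view shows the transformer upright on the far pad with the fingers clear on both sides. I'll retreat straight up.

>>> jog_arm(motion=[{"x": 0,"y": 0,"z": -5,"spin": 0,"fingers": -0.5},{"x": 0,"y": 0,"z": -20,"spin": 0,"fingers": -0.5},{"x": 0,"y": 0,"z": -45,"spin": 0,"fingers": -0.5},{"x": 0,"y": 0,"z": -80,"spin": 0,"fingers": -0.5},{"x": 0,"y": 0,"z": -115,"spin": 0,"fingers": -0.5},{"x": 0,"y": 0,"z": -125,"spin": 0,"fingers": -0.5},{"x": 0,"y": 0,"z": -125,"spin": 0,"fingers": -0.5},{"x": 0,"y": 0,"z": -125,"spin": 0,"fingers": -0.5}])

```text
clock: 25.22
eef_pos: [0.5336, -0.3203, 0.2158]
tool_rot: [0.923, -0.386, -0.003, -0.002]
ft_force: [0.2, -0.1, -0.1]
grip_width: 0.0637
grasp_force: 0.0
```

```bash
python3 - <<'E'
from h import *
st()
c=cam('side');save(c,'s5.png',(310,80,400,150),6)
E
```

```text
25.225 [ 0.5336 -0.3203  0.2158] [-5.420e-01  5.020e-01  3.470e-01  1.423e+00  2.000e-03 -2.891e+00] [ 0.    0.01 -0.01  0.    0.   -0.  ]
[[ 7.021e-01 -7.120e-01 -5.100e-03]
 [-7.120e-01 -7.021e-01  5.600e-03]
 [-7.600e-03 -3.000e-04 -1.000e+00]]
```

View pics/s5.png

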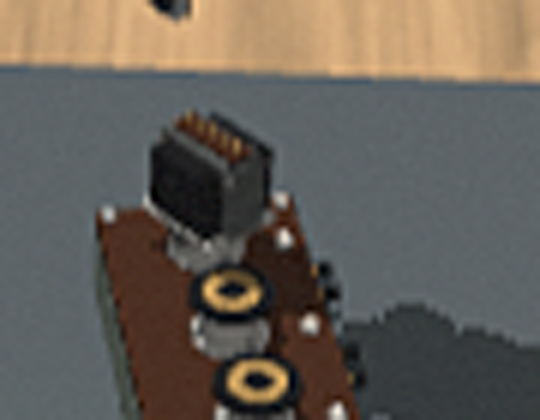

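The transformer stands upright, centred on the far pad at about (210,185), and the gripper is well clear.

```bash
python3 -c "from workcell import bot;print(bot.job_done())"
```

```text
the job is handed in; nothing more can be done
None
```

The job is handed in: the transformer stands upright and centred on the far right station (jig y = -108 mm), which sank about 5 mm under the 5 N push, while the other three sank about 1, 9–10 and 10 mm.

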